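Shut the gear cases behind the flask

TASK

The orange and the green gear case were left with their lids standing up at the front. Lift the tall red flask off the cork coaster in front of the orange case and stand it upright somewhere clear, then press the orange lid down until it is fully shut; press the green lid fully shut as well. Stand the flask back upright in the middle of its coaster, and leave the white case and all the other gear as they are.

Things in the scene. Friction and masses are not known exactly. Their poses are not given: they have to be found in the camera images.
- case_orange: orange gear case, fixed: grey box 110 (x) x 130 (y) x 62 high, origin centre of underside, front = its -x. orange lid hinged at the rear top edge (x +55, z 62), reaching to x -61; shut, its black press pad along the front has its top at x -47, y 0, z 75. The flask on its coaster stands close in front of it. A 220 mm high drawer cabinet stands at the bench's far edge, 20 mm or more behind the cases
- case_green: green gear case, fixed: grey box 110 (x) x 130 (y) x 62 high, origin centre of underside, front = its -x. green lid hinged at the rear top edge (x +55, z 62), reaching to x -61; shut, its black press pad along the front has its top at x -47, y 0, z 75
- case_white: white gear case, fixed: grey box 110 (x) x 130 (y) x 62 high, origin centre of underside, front = its -x. white lid hinged at the rear top edge (x +55, z 62), reaching to x -61; shut, its black press pad along the front has its top at x -47, y 0, z 75. This lid is already shut; a blue bottle stands in front of it
- lid_orange (a joint): opening of the orange lid, rad; 0 = fully shut, grows as the front edge rises (0.1 rad = about 10 mm at the pad). Stiff hinge: it takes about 8 N pushed down at the pad to move, stays where it is left, and stops hard when shut
- lid_green (a joint): opening of the green lid, rad; 0 = fully shut, grows as the front edge rises (0.1 rad = about 10 mm at the pad). Stiff like the orange one
- lid_white (a joint): opening of the white lid, rad; 0 = fully shut, grows as the front edge rises (0.1 rad = about 10 mm at the pad). Starts shut
- lid_orange_pad (a point): centre of the top face of the orange lid's black press pad (24 x 80 mm); moves with the lid
- lid_green_pad (a point): the same on the green lid
- coaster: round cork coaster, 84 mm across, 3 mm thick, fixed to the bench; origin at the centre of its underside, 105 mm in front (-x) of the orange case's origin
- flask_center (a point): centre (half-way up) of the red flask: upright, 200 mm tall, 62 mm across, with a black cap 42 mm across that makes up its top 48 mm; about 0.3 to 0.65 kg; z along its axis. At the start it stands on the coaster
- mat: flat black rubber mat, 100 x 92 mm, flush with the bench: a place that starts clear. The flask may be stood there or anywhere else that is clear
- bottle_center (a point): bystander: centre of a standing blue bottle, 58 mm across, 140 mm tall, loose
- sleeve_center (a point): bystander: centre of a standing yellow ice screw sleeve, 54 mm across at its foot, 150 mm tall, loose
- nut_tool: bystander: steel nut tool lying flat along its x, from -85 to +90 mm, 26 wide, 10 thick, loose
- pulley: bystander: aluminium pulley lying flat, 95 (x) x 54 x 31 high, loose; origin centre of underside
- carabiner: bystander: green locking carabiner lying flat, 112 (x) x 64 x 12 high, loose; origin near its centre, on the bench
- tin: bystander: wax tin, 71 mm across, 42 high, loose; origin centre of underside
- flask: the red flask as a whole; origin at the centre of its underside
Not all that is in view belongs to the job. Several things look just like the coaster: the one meant starts farthest to the robot's right. Of the things that look like the flask, the largest one is meant.

How it is judged:
On the way, in this order (a step that is already met when the one before it is completed fails the run):
1. the flask stands upright on the bench, let go, clear of its coaster (horizontal distance between flask_center and coaster above 0.08 m and angle between flask_center's own z axis and vertical below 0.08 rad and contact force between the fingers and flask below 0.5 N and height (world z) of flask_center below 0.112 m), for 0.2 s.
2. with the flask standing aside, the orange lid is pressed fully shut (all of step 1 and value of joint lid_orange below 0.02 rad), for 0.2 s.
At the end, for the whole second after the job is handed in: all three lids are shut to within 0.02 rad (2 mm at the pad); the flask stands upright and still on its coaster, within 20 mm of the coaster's middle; the bystanders stand where they were (value of joint each of lid_orange, lid_green, lid_white below 0.02 rad and horizontal distance between flask_center and coaster below 0.02 m and angle between flask_center's own z axis and vertical below 0.08 rad and height (world z) of flask_center between 0.099 and 0.108 m and linear speed of flask below 0.02 m/s); the robot touches nothing.
It fails at once if the bottle or the sleeve is shoved or knocked over (distance of any of bottle_center, sleeve_center from where it was at the start of the episode above 0.03 m).
It fails at once if the nut tool, pulley, carabiner or tin is shoved away (distance of any of nut_tool, pulley, carabiner, tin from where it was at the start of the episode above 0.03 m).
It fails at once if the flask is tipped over (angle between flask_center's own z axis and vertical above 0.6 rad).
It fails at once if the white lid is opened (value of joint lid_white above 0.06 rad).
It also fails if it takes over 72 s, if anything falls off the work surface, if the arm or the gripper's body presses on something with over 40 N, if the wrist force passes 120 N, or if a joint passes its speed limit or range.

ROBOT

A 6-joint arm with a two-finger parallel gripper is mounted at the origin on the work surface. World frame = base frame: x ahead of the robot, y to its left, z up, the work surface at z = 0. Lengths are in m, angles in rad, forces in N, time in s.
With the tool pointing down it reaches from about 0.35 to 0.775 m from the base axis. Payload 5.5 kg.
Tool frame: the origin (TCP) lies midway between the tips of the shut fingers; the grasp point (between the pads) lies 19 mm behind it (env.tcp_to_grasp is the distance from the TCP to the grasp point, in m); z points along the fingers, y is the direction in which the jaws open and shut (so a half turn about z gives the same grasp; the last joint's range is limited). The gripper opens to 85 mm and grips with 20 to 120 N. Pads are 22 mm wide; open, the fingers measure 114 mm over their backs; the gripper's body (76 mm by 85 mm) begins 54 mm behind the grasp point. The pads swing forward as they close: fully open they stand 13 mm farther back than shut.
Start: joints at [-1.419, 0.313, 0.046, 1.304, 0, 1.431], TCP at [0.165, -0.551, 0.231] pointing down, gripper open.
Joint ranges: [-2.76, 2.76], [-0.86, 1.69], [-1.03, 1.26], [-2.2, 2.34], [-1.47, 1.5], [-3.14, 3.14]. Speed limits (rad/s): [2.57, 2.57, 3.14, 3.14, 3.14, 3.14].

INTERFACE

Orientations are given as a unit quaternion [w, x, y, z].
In Python, from workcell import get_state, viewer, hand_in, finder, env gives the robot as it stands.
- The arm moves only by the tool arm_command, never from a script. Its argument "motion" is a list of rows, each an object of numbers: "x", "y", "z": the shift along the tool's x, y, z in mm; "rx", "ry", "rz": the turn, a rotation vector about the tool's x, y, z in degrees; "hand": the closure, from -1 (fully open) to 1 (shut). A call has 1 to 10 rows; each row is the pose to reach, as a shift and turn from the pose commanded when the call began, along the tool's axes at that moment; what a row does not reach only later rows make up. A row lasts 1/8 s, in which the tool goes at most 62.5 mm and 10.7 degrees, less where a joint would pass 70% of its speed; a pose out of reach is approached as far as the arm can. A call with a gripper value outside its range is refused whole. The fingers move at their own pace and stop on an object; "force" is the grip in N (left out, the last holds). Time passes only in rows, so rows that repeat a pose let the fingers close. It gives the time, the measured TCP pose, the force and the opening at its end, in the units of the state.
- get_state(): the state, without advancing time (a new reading comes with each control period).
- viewer.read_camera(name): name is "scene" or "top" or "wrist"; returns a dict with "image" (400x640x3 uint8, red, green, blue), "z_map" (400x640 float32, m along the optical axis (not along the pixel's ray), 0 where there is no reading), "intrinsics" (3x3 intrinsics, pixels), "k1" (the pictures are not rectified: a ray, as slopes to the right and down, at radius r is drawn at 1 + k1 r^2 times it, then the intrinsics apply), "rvec" (rotation vector, rad) and "tvec" (3), from world to camera coordinates, as OpenCV has them. Camera axes: x right, y down, z forward; pixel columns grow to the right and rows downward; lengths in m; the calibration is good to about 2 mm. A picture is of the moment at which its call begins.
- hand_in(): hands the job in, once; it reports no verdict.
Trained networks look in a picture, given as the dict that the camera call returned (one of the last four; its "shot" number tells which), for a name from the list of things; names that differ only in an ending like _2 or _b are one class to them, and where a whole thing is asked for, a point or a joint stands for the part that bears it (a point fixed in the world has none). Each returns a list of dicts, best first, with "score" (0 to 1); they miss things now and then, are a little off and sometimes report something else, mostly with a low value. They report only what shows in the picture. A call takes as long as a camera call. They do not tell look-alikes from the thing itself.
- finder.find_in(picture, query): "at" ([column, row] in pixels, amid what is visible of it).
- finder.masks_of(picture, query): "region" (400x640 bool, what is visible of it) and "at" ([column, row] in pixels, amid what is visible of it).
The state is a dict: "clock": time; "joint_pos": joint angles; "qvel": joint speeds; "tau": joint torques, N m; "tcp_pos": TCP position; "orientation": TCP orientation; "wrist_force": force on the tool from outside, world axes, zero at the start; "ft_torque": the same for the moment, N m; "finger_gap": finger opening in m.
Only numpy, scipy, OpenCV 4.12 (cv2) and the standard library are available. Lean on these libraries where they do the work, as an engineer would, in place of code of your own. Each camera call takes 0.05 s, during which the arm holds its last target.

## Working session

There is one attempt and no reset: what is moved stays moved. The work goes in short steps, Python scripts to look and compute and a tool call to move; the robot and the scene stay as the last step left them, time stands still between calls to the robot, and variables do not carry over. Pictures are saved under pics/ and viewed, and the job is handed in when it is done.

Besides the shell and the picture viewer there is one more tool, called after "Emit:" as a command line: name --argument value ..., lists and objects as JSON in quotes. arm_command: Moves the arm, as the interface text tells. Its arguments: {"type":"object","properties":{"motion":{"type":"array","items":{"type":"object","properties":{"x":{"type":"number"},"y":{"type":"number"},"z":{"type":"number"},"rx":{"type":"number"},"ry":{"type":"number"},"rz":{"type":"number"},"hand":{"type":"number"}}}},"force":{"type":"number"}},"required":["motion"]}

```bash
ls; mkdir -p pics
cat > h.py <<'E'
import numpy as np, cv2
from workcell import get_state, viewer, hand_in, finder, env
def shot(cam,name):
    p=viewer.read_camera(cam); cv2.imwrite('pics/'+name+'.png',p['image'][:,:,::-1]); return p
def world(p,u,v,z=None,depth=None):
    K=np.array(p['intrinsics']);u=np.atleast_1d(u).astype(float);v=np.atleast_1d(v).astype(float)
    xd=(u-K[0,2])/K[0,0];yd=(v-K[1,2])/K[1,1];x,y=xd.copy(),yd.copy()
    for _ in range(20):
        f=1+p['k1']*(x*x+y*y);x=xd/f;y=yd/f
    R=cv2.Rodrigues(np.array(p['rvec'],float))[0];t=np.array(p['tvec'],float).ravel()
    d=np.stack([x,y,np.ones_like(x)],1)
    C=-R.T@t; D=d@R
    if z is not None: s=(z-C[2])/D[:,2]
    else:
        s=depth if depth is not None else p['z_map'][v.astype(int),u.astype(int)]
    return C+D*np.reshape(s,(-1,1))
def mpts(p,m):
    v,u=np.nonzero(m&(p['z_map']>0)); return world(p,u,v)
E
python3 - <<'E'
from h import *
s=get_state();print(s)
for c in ['scene','top','wrist']:
    p=shot(c,c+'0')
    R=cv2.Rodrigues(np.array(p['rvec'],float))[0];print(c,-R.T@np.array(p['tvec']).ravel(),p['k1'])
E
```

```text
pics
{'clock': 0.0, 'joint_pos': array([-1.41863515e+00,  3.14028929e-01,  4.49664497e-02,  1.30356470e+00,
       -2.06083195e-05,  1.43124444e+00]), 'qvel': array([ 2.97948040e-05, -2.63048162e-03,  5.12871573e-04, -3.66145981e-04,
        2.52971100e-04, -9.33388895e-04]), 'tau': array([ 1.26029377e-04, -4.80622065e+01,  2.98534602e+01,  1.92247523e-02,
       -2.69298216e-04, -2.48910588e-06]), 'tcp_pos': array([ 0.16530051, -0.55020257,  0.23038749]), 'orientation': array([-9.15344709e-04,  9.89381365e-01,  1.45339867e-01, -1.60753623e-05]), 'wrist_force': array([ 0.35007653, -0.84924519,  0.39166849]), 'ft_torque': array([ 0.0127865 , -0.03368575, -0.00912339]), 'finger_gap': 0.08523887284962339}
scene [1.30494939 0.27669907 0.88066777] 0.019108270084339084
top [0.33970433 0.01610182 1.09122156] -0.05264130493656778
wrist [ 0.24192385 -0.52611569  0.37327948] -0.03977697345790269
```

View pics/scene0.png

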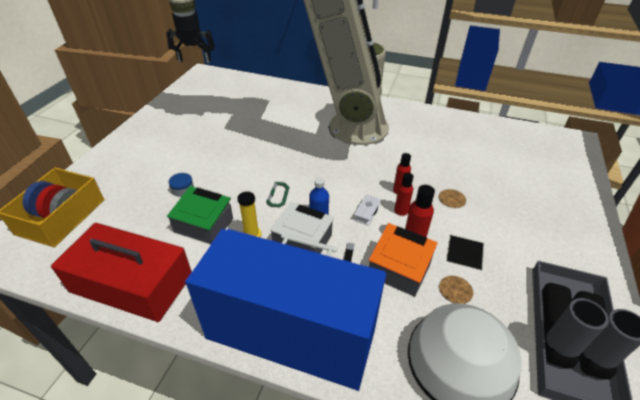

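View pics/top0.png

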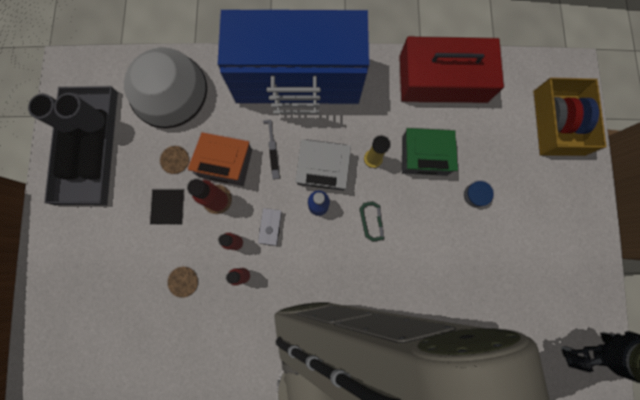

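View pics/wrist0.png

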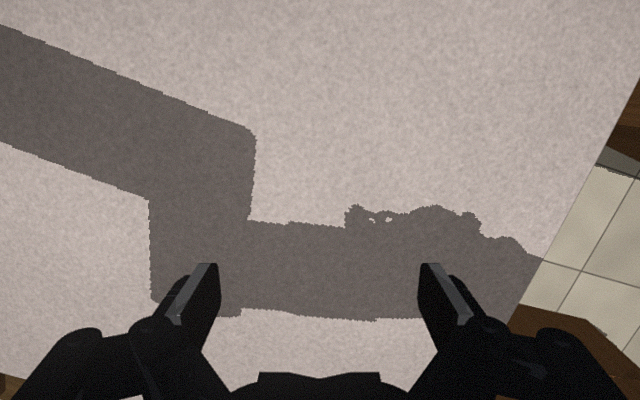

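The top view (up = +x, left = +y) shows the orange case at (220,158) with the large red flask at about (210,195), two smaller look-alike flasks at (231,241) and (238,276), and the mat at (167,206). The green case is at (430,150), the white one at (324,163), and the decoy coasters are at (174,159) and (183,281). I'll measure these next.

Run:
```python
from h import *
np.set_printoptions(precision=3,suppress=True)
for cam in ['top','scene']:
    p=viewer.read_camera(cam)
    for n in ['case_orange','case_green','case_white','coaster','flask','mat','bottle_center','sleeve_center','nut_tool','pulley','carabiner','tin','lid_orange_pad','lid_green_pad','lid_orange','lid_green']:
        for r in finder.masks_of(p,n)[:4]:
            if r['score']<.3: continue
            w=mpts(p,r['region'])
            if len(w)<5: continue
            print(cam,n,round(r['score'],2),np.round(r['at']),len(w),'med',np.median(w,0),'lo',np.percentile(w,2,axis=0),'hi',np.percentile(w,98,axis=0))
```

```text
top case_orange 0.62 [223. 163.] 2449 med [0.601 0.263 0.084] lo [0.549 0.201 0.01 ] hi [0.668 0.335 0.104]
top case_green 0.8 [430. 156.] 2333 med [ 0.626 -0.285  0.077] lo [ 0.577 -0.354  0.018] hi [ 0.687 -0.227  0.09 ]
top case_white 0.97 [321. 162.] 2345 med [ 0.591 -0.005  0.071] lo [ 0.535 -0.069  0.021] hi [0.653 0.061 0.077]
top coaster 0.65 [232. 198.] 170 med [0.505 0.269 0.003] lo [ 0.468  0.25  -0.001] hi [0.547 0.314 0.007]
top coaster 0.64 [174. 160.] 644 med [0.619 0.416 0.003] lo [ 0.583  0.379 -0.002] hi [0.656 0.455 0.007]
top coaster 0.58 [180. 279.] 713 med [0.28  0.375 0.003] lo [ 0.245  0.338 -0.002] hi [0.317 0.411 0.007]
top flask 0.88 [209. 194.] 889 med [0.497 0.275 0.147] lo [0.474 0.259 0.008] hi [0.53  0.306 0.205]
top flask 0.87 [230. 243.] 366 med [0.387 0.224 0.102] lo [0.368 0.213 0.001] hi [0.409 0.248 0.142]
top flask 0.77 [238. 275.] 357 med [0.301 0.204 0.104] lo [0.279 0.192 0.005] hi [0.32  0.227 0.143]
top mat 0.94 [162. 207.] 1157 med [0.485 0.428 0.001] lo [ 0.437  0.385 -0.003] hi [0.535 0.472 0.005]
top bottle_center 0.86 [313. 201.] 443 m
[... 3044 characters left out ...]
1 -0.107  0.015]
scene tin 0.92 [178. 182.] 447 med [ 0.531 -0.429  0.042] lo [ 0.46  -0.502  0.002] hi [ 0.555 -0.397  0.047]
scene lid_orange_pad 0.68 [402. 254.] 2525 med [0.62  0.271 0.084] lo [0.559 0.203 0.061] hi [0.675 0.335 0.103]
scene lid_green_pad 0.75 [198. 210.] 1802 med [ 0.639 -0.29   0.077] lo [ 0.577 -0.358  0.06 ] hi [ 0.694 -0.227  0.091]
scene lid_green_pad 0.38 [364. 211.] 516 med [0.446 0.139 0.027] lo [ 0.39   0.111 -0.   ] hi [0.48  0.166 0.031]
scene lid_orange 0.62 [400. 255.] 2526 med [0.618 0.271 0.084] lo [0.553 0.202 0.061] hi [0.675 0.336 0.103]
scene lid_green 0.67 [199. 210.] 1759 med [ 0.639 -0.288  0.077] lo [ 0.579 -0.355  0.063] hi [ 0.694 -0.226  0.091]
```

```bash
cat > m.py <<'E'
from h import *
from scipy.optimize import least_squares
np.set_printoptions(precision=4,suppress=True)
def flask_fit(p,zlo=.03,zhi=.145,near=None,maxd=.08):
    # cylinder r=31 from side points, cap r=21
    z=p['z_map'];v,u=np.nonzero(z>0);w=world(p,u,v)
    k=(np.hypot(w[:,0]-near[0],w[:,1]-near[1])<maxd)
    w=w[k]; body=w[(w[:,2]>zlo)&(w[:,2]<zhi)]; top=w[(w[:,2]>.192)&(w[:,2]<.215)]
    return body,top
def cap(top):
    c=top[top[:,2]>.195]; h=cv2.convexHull(c[:,:2].astype(np.float32)*1000)
    return np.array(cv2.minEnclosingCircle(h)[0])/1000,cv2.minEnclosingCircle(h)[1],np.median(c,0)
E
python3 - <<'E'
from m import *
P={c:viewer.read_camera(c) for c in ['top','scene']}
for cam,p in P.items():
    for n in ['lid_orange','lid_green','case_white']:
        r=finder.masks_of(p,n)[0]; m=r['region']
        v,u=np.nonzero(m&(p['z_map']>0));w=world(p,u,v);im=p['image'][v,u].astype(int)
        k=w[:,2]>.055; rect=cv2.minAreaRect((w[k,:2]*1000).astype(np.float32))
        dark=im.max(1)<45
        print(cam,n,rect, 'dark',dark.sum(),np.median(w[dark],0) if dark.sum() else '', np.percentile(w[dark],[5,95],axis=0) if dark.sum()>3 else '')
        if dark.sum()>10: print('  darkrect',cv2.minAreaRect((w[dark&(w[:,2]>.07),:2]*1000).astype(np.float32)))
        q=w[k&~dark]; A=np.c_[q[:,:2],np.ones(len(q))]; s=np.linalg.lstsq(A,q[:,2],rcond=None)[0]; print('  plane',s,'yaw',np.degrees(np.arctan2(-s[1],-s[0])),'open',np.hypot(*s[:2]))
    b,t=flask_fit(p,near=(.505,.28)); print(len(b),len(t)); print('cap',cap(t))
    z=t[t[:,2]>.195]; print(np.percentile(z,[2,98],axis=0))
    f=least_squares(lambda c:np.hypot(b[:,0]-c[0],b[:,1]-c[1])-.031,[.505,.28],loss='soft_l1',f_scale=.003); print('cyl',f.x,np.abs(f.fun).mean())
E
```

```text
top lid_orange ((612.633544921875, 269.3150634765625), (132.2843017578125, 114.09649658203125), 78.78057098388672) dark 182 [0.5695 0.2748 0.1029] [[0.5585 0.2434 0.0985]
 [0.5803 0.309  0.1067]]
  darkrect ((569.8916015625, 276.04583740234375), (74.22801208496094, 17.635250091552734), 79.08737182617188)
  plane [-0.2838  0.0509  0.2461] yaw -10.16755387213967 open 0.28836283846620725
top lid_green ((634.6646118164062, -293.1568603515625), (133.90316772460938, 117.81615447998047), 87.35801696777344) dark 249 [ 0.5886 -0.2912  0.0883] [[ 0.5785 -0.3244  0.0846]
 [ 0.5995 -0.2549  0.0917]]
  darkrect ((588.7612915039062, -290.18609619140625), (77.47747039794922, 23.899782180786133), 87.35072326660156)
  plane [-0.1295  0.0088  0.1626] yaw -3.8777803331803486 open 0.1298139962092929
top case_white ((596.1903076171875, -4.5446014404296875), (134.15603637695312, 122.26800537109375), 82.93502807617188) dark 217 [0.5473 0.0007 0.0748] [[ 0.5367 -0.0331  0.0355]
 [ 0.5577  0.0346  0.0781]]
  darkrect ((548.3980712890625, 1.0849151611328125), (74.91960144042969, 18.332395553588867), 82.322479
[... 939 characters left out ...]
7, 20.207868576049805), 87.6817626953125)
  plane [-0.1541 -0.0023  0.1748] yaw 0.8428171983461223 open 0.1541443699490223
scene case_white ((655.7871704101562, 5.384300231933594), (271.2146911621094, 159.3280487060547), 9.227871894836426) dark 134 [0.5483 0.0025 0.0744] [[ 0.5383 -0.0309  0.0719]
 [ 0.5586  0.0339  0.0773]]
  darkrect ((547.8121337890625, 2.3959274291992188), (73.42792510986328, 22.975427627563477), 81.2926254272461)
  plane [ 0.3705  0.0661 -0.1498] yaw -169.88518189940584 open 0.376378818393971
871 212
cap (array([0.5052, 0.2896]), 22.622201919555664, array([0.5094, 0.289 , 0.2033]))
[[0.4857 0.2701 0.196 ]
 [0.5261 0.3076 0.2063]]
cyl [0.5532 0.2783] 0.009364610630097884
```

```bash
cat > go.py <<'E'
from h import *
from scipy.spatial.transform import Rotation as Rt
import json
def plan(pts,yaw=None,rows=10,state=None,show=True):
    """pts: list of world tcp targets, equal rows each. yaw in deg final (tool down)"""
    s=state or get_state(); q=s['orientation'];R=Rt.from_quat([q[1],q[2],q[3],q[0]])
    p0=np.array(s['tcp_pos'])
    for pt in pts:
        d=R.inv().apply(np.array(pt)-p0)*1000; print('shift',np.round(d,1))
    if yaw is not None:
        a=np.radians(yaw); T=Rt.from_matrix(np.array([[np.cos(a),np.sin(a),0],[np.sin(a),-np.cos(a),0],[0,0,-1]]))
        print('rotvec',np.round((R.inv()*T).as_rotvec(degrees=True),1))
    print('yaw now',np.degrees(np.arctan2(*R.as_matrix()[[1,0],0])),'tcp',p0,'j',np.round(s['joint_pos'],2),'F',np.round(s['wrist_force'],1),'gap',s['finger_gap'],'t',s['clock'])
E
python3 -c "
from go import *
plan([(.45,-.30,.30)],116)
p=viewer.read_camera('top');w=world(p,[221,365,230,360],[98,103,67,67]);print(w)"
```

```text
shift [ 344.7 -158.3  -68.7]
rotvec [  0.    0.  -99.3]
yaw now 16.71595105184515 tcp [ 0.16538584 -0.5507336   0.23132303] j [-1.42  0.31  0.05  1.3  -0.    1.43] F [0.2 0.6 0.6] gap 0.0852557445542119 t 2.25
[[ 0.80461498  0.29096788  0.00140578]
 [ 0.79283741 -0.12832137 -0.00338225]
 [ 0.79613375  0.22141102  0.20655954]
 [ 0.79953657 -0.09087319  0.20235077]]
```

Emit:
arm_command --motion '[{"x":34,"y":-16,"z":-7,"rz":-10,"hand":-1},{"x":69,"y":-32,"z":-14,"rz":-20},{"x":103,"y":-47,"z":-21,"rz":-30},{"x":138,"y":-63,"z":-27,"rz":-40},{"x":172,"y":-79,"z":-34,"rz":-50},{"x":207,"y":-95,"z":-41,"rz":-60},{"x":241,"y":-111,"z":-48,"rz":-70},{"x":276,"y":-127,"z":-55,"rz":-80},{"x":310,"y":-142,"z":-62,"rz":-90},{"x":345,"y":-158,"z":-69,"rz":-99}]'

```text
invalid input at $.motion[0]: expected keys x, y, z, rx, ry, rz, hand
```

```bash
python3 -c "
from go import *
plan([(.45,0,.30),(.505,.289,.30)],180)"
```

```text
shift [ 431.  -445.6  -68.7]
shift [ 566.8 -706.6  -68.7]
rotvec [   0.     0.  -163.3]
yaw now 16.716938519666 tcp [ 0.16541528 -0.55072906  0.23133166] j [-1.42  0.31  0.05  1.3   0.    1.43] F [-0.1 -0.2  0.9] gap 0.0851119149524209 t 2.3
```

Emit:
arm_command --motion '[{"x":34,"y":-16,"z":-7,"rx":0,"ry":0,"rz":-10,"hand":-1},{"x":69,"y":-32,"z":-14,"rx":0,"ry":0,"rz":-20,"hand":-1},{"x":103,"y":-47,"z":-21,"rx":0,"ry":0,"rz":-30,"hand":-1},{"x":138,"y":-63,"z":-27,"rx":0,"ry":0,"rz":-40,"hand":-1},{"x":172,"y":-79,"z":-34,"rx":0,"ry":0,"rz":-50,"hand":-1},{"x":207,"y":-95,"z":-41,"rx":0,"ry":0,"rz":-60,"hand":-1},{"x":241,"y":-111,"z":-48,"rx":0,"ry":0,"rz":-70,"hand":-1},{"x":276,"y":-127,"z":-55,"rx":0,"ry":0,"rz":-80,"hand":-1},{"x":310,"y":-142,"z":-62,"rx":0,"ry":0,"rz":-90,"hand":-1},{"x":345,"y":-158,"z":-69,"rx":0,"ry":0,"rz":-99,"hand":-1}]'

```text
clock: 3.55
tcp_pos: [0.4512, -0.2993, 0.3006]
orientation: [0.0, 0.53, 0.848, -0.0]
wrist_force: [-0.5, -0.6, 0.2]
finger_gap: 0.0857
```

```bash
python3 -c "
from go import *
plan([(.45,0,.30),(.505,.289,.30)],180)"
```

```text
shift [269.5 130.2   0.5]
shift [5.051e+02 3.064e+02 4.000e-01]
rotvec [ -0.   0. -64.]
yaw now 116.01679372406791 tcp [ 0.45122629 -0.29932068  0.30063474] j [-0.73  0.24  0.11  1.45 -0.    0.38] F [-0.5 -0.6  0.2] gap 0.08569336230209733 t 3.55
```

Emit:
arm_command --motion '[{"x":51,"y":31,"z":0,"rx":0,"ry":0,"rz":-7,"hand":-1},{"x":101,"y":61,"z":0,"rx":0,"ry":0,"rz":-14,"hand":-1},{"x":152,"y":92,"z":0,"rx":0,"ry":0,"rz":-21,"hand":-1},{"x":202,"y":123,"z":0,"rx":0,"ry":0,"rz":-28,"hand":-1},{"x":253,"y":153,"z":0,"rx":0,"ry":0,"rz":-35,"hand":-1},{"x":303,"y":184,"z":0,"rx":0,"ry":0,"rz":-42,"hand":-1},{"x":354,"y":214,"z":0,"rx":0,"ry":0,"rz":-49,"hand":-1},{"x":404,"y":245,"z":0,"rx":0,"ry":0,"rz":-56,"hand":-1},{"x":455,"y":276,"z":0,"rx":0,"ry":0,"rz":-63,"hand":-1},{"x":505,"y":306,"z":0,"rx":0,"ry":0,"rz":-64,"hand":-1}]'

```text
clock: 4.8
tcp_pos: [0.5069, 0.2897, 0.3004]
orientation: [0.0, 0.002, 1.0, 0.0]
wrist_force: [0.3, -1.1, -0.3]
finger_gap: 0.085
```

```bash
python3 -c "
from go import *
plan([(.505,.289,.161)],180)
p=shot('wrist','w1')
z=p['z_map'];v,u=np.nonzero(z>0);w=world(p,u,v);k=(w[:,2]>.196)&(w[:,2]<.212)&(abs(w[:,0]-.505)<.04)&(abs(w[:,1]-.289)<.04)
c=w[k];print(len(c),np.median(c,0),cv2.minEnclosingCircle((c[:,:2]*1000).astype(np.float32)))
"
```

```text
shift [  2.   -0.7 139.4]
rotvec [ 0.   0.  -0.2]
yaw now 179.81310673493022 tcp [0.506904   0.28968809 0.30042594] j [ 0.38  0.32  0.23  1.47 -0.    0.39] F [ 0.3 -1.1 -0.3] gap 0.08504257576938017 t 4.8
2454 [0.50324493 0.29063179 0.2030423 ] ((504.4933166503906, 290.42431640625), 20.812808990478516)
```

View pics/w1.png

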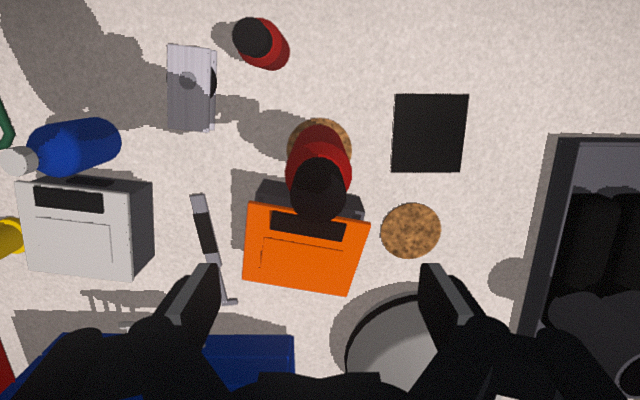

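The wrist view shows the cap at (318,190), centred laterally between the fingers. Its measured centre is (0.5045, 0.290) at z 0.203, which matches the other two cameras. Descending now.

Emit:
arm_command --motion '[{"x":2,"y":0,"z":35,"rx":0,"ry":0,"rz":0,"hand":-1},{"x":2,"y":0,"z":75,"rx":0,"ry":0,"rz":0,"hand":-1},{"x":2,"y":0,"z":110,"rx":0,"ry":0,"rz":0,"hand":-1},{"x":2,"y":0,"z":130,"rx":0,"ry":0,"rz":0,"hand":-1},{"x":2,"y":0,"z":138,"rx":0,"ry":0,"rz":0,"hand":-1},{"x":2,"y":0,"z":138,"rx":0,"ry":0,"rz":0,"hand":-1},{"x":2,"y":0,"z":138,"rx":0,"ry":0,"rz":0,"hand":1},{"x":2,"y":0,"z":138,"rx":0,"ry":0,"rz":0,"hand":1},{"x":2,"y":0,"z":138,"rx":0,"ry":0,"rz":0,"hand":1},{"x":2,"y":0,"z":138,"rx":0,"ry":0,"rz":0,"hand":1}]' --force 50

```text
clock: 6.1
tcp_pos: [0.5055, 0.288, 0.1633]
orientation: [0.001, 0.002, 1.0, 0.0]
wrist_force: [-0.2, 0.2, 5.1]
finger_gap: 0.0412
```

Emit:
arm_command --motion '[{"x":0,"y":0,"z":0,"rx":0,"ry":0,"rz":0,"hand":1},{"x":0,"y":0,"z":-10,"rx":0,"ry":0,"rz":0,"hand":1},{"x":0,"y":0,"z":-25,"rx":0,"ry":0,"rz":0,"hand":1},{"x":0,"y":0,"z":-35,"rx":0,"ry":0,"rz":0,"hand":1},{"x":3,"y":20,"z":-35,"rx":0,"ry":0,"rz":0,"hand":1},{"x":8,"y":55,"z":-35,"rx":0,"ry":0,"rz":0,"hand":1},{"x":13,"y":90,"z":-35,"rx":0,"ry":0,"rz":0,"hand":1},{"x":18,"y":125,"z":-35,"rx":0,"ry":0,"rz":0,"hand":1},{"x":20,"y":140,"z":-35,"rx":0,"ry":0,"rz":0,"hand":1},{"x":20,"y":140,"z":-35,"rx":0,"ry":0,"rz":0,"hand":1}]'

```text
clock: 7.35
tcp_pos: [0.4849, 0.4288, 0.1965]
orientation: [-0.0, 0.001, 1.0, -0.0]
wrist_force: [-0.1, -0.1, -5.2]
finger_gap: 0.0411
```

```bash
python3 -c "
from go import *
plan([(.485,.428,.16)],180)
shot('scene','s2');shot('wrist','w2')
"
```

```text
shift [-0.2 -0.8 36.5]
rotvec [-0.  -0.  -0.2]
yaw now 179.83766233910163 tcp [0.48486697 0.42878252 0.19652508] j [ 0.6   0.47  0.19  1.29 -0.    0.6 ] F [-0.1 -0.1 -5.2] gap 0.041105685250832205 t 7.35
```

View pics/s2.png

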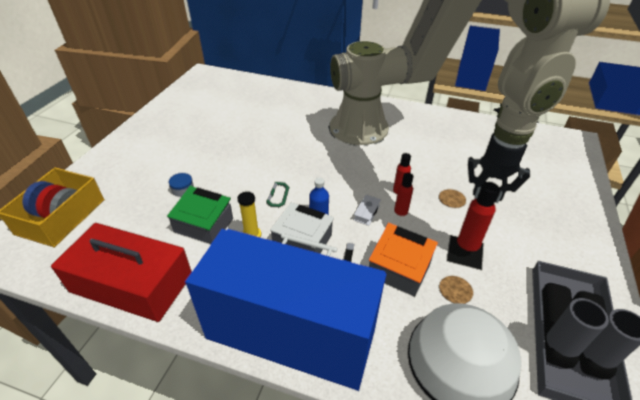

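View pics/w2.png

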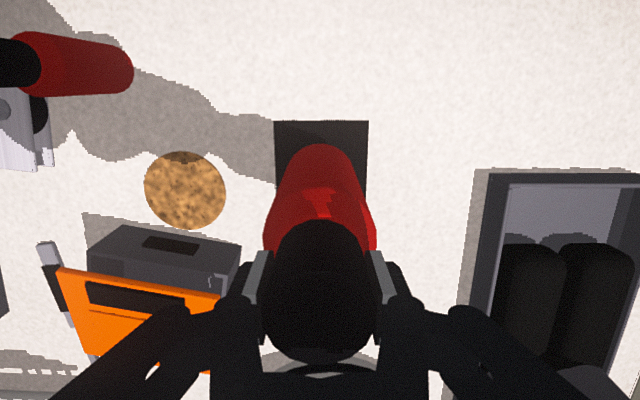

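The scene view shows the flask (478,220) held upright over the mat. The coaster it came from is visible at (185,190) in the wrist view. Lowering and releasing.

Emit:
arm_command --motion '[{"x":0,"y":0,"z":15,"rx":0,"ry":0,"rz":0,"hand":1},{"x":0,"y":0,"z":28,"rx":0,"ry":0,"rz":0,"hand":1},{"x":0,"y":0,"z":34,"rx":0,"ry":0,"rz":0,"hand":1},{"x":0,"y":0,"z":36,"rx":0,"ry":0,"rz":0,"hand":1},{"x":0,"y":0,"z":36,"rx":0,"ry":0,"rz":0,"hand":1},{"x":0,"y":0,"z":36,"rx":0,"ry":0,"rz":0,"hand":-1},{"x":0,"y":0,"z":36,"rx":0,"ry":0,"rz":0,"hand":-1},{"x":0,"y":0,"z":36,"rx":0,"ry":0,"rz":0,"hand":-1},{"x":0,"y":0,"z":36,"rx":0,"ry":0,"rz":0,"hand":-1},{"x":0,"y":0,"z":36,"rx":0,"ry":0,"rz":0,"hand":-1}]'

```text
clock: 8.7
tcp_pos: [0.4856, 0.4277, 0.1614]
orientation: [0.0, 0.002, 1.0, 0.0]
wrist_force: [-0.4, -0.7, 0.4]
finger_gap: 0.0855
```

```bash
python3 -c "
from go import *
plan([(.485,.428,.28),(.562,.277,.18)],180)
"
```

```text
shift [   0.6    0.3 -118.6]
shift [ -77.1 -150.3  -18.6]
rotvec [ 0.   0.  -0.3]
yaw now 179.71857504119262 tcp [0.48564443 0.42772203 0.16137172] j [ 0.6   0.48  0.12  1.21 -0.    0.6 ] F [-0.4 -0.7  0.4] gap 0.08549391680012829 t 8.7
```

Emit:
arm_command --motion '[{"x":0,"y":0,"z":-20,"rx":0,"ry":0,"rz":0,"hand":-1},{"x":0,"y":0,"z":-60,"rx":0,"ry":0,"rz":0,"hand":-1},{"x":0,"y":0,"z":-110,"rx":0,"ry":0,"rz":0,"hand":-1},{"x":0,"y":0,"z":-125,"rx":0,"ry":0,"rz":0,"hand":-1},{"x":-16,"y":-30,"z":-125,"rx":0,"ry":0,"rz":0,"hand":-1},{"x":-38,"y":-74,"z":-125,"rx":0,"ry":0,"rz":0,"hand":-1},{"x":-59,"y":-115,"z":-110,"rx":0,"ry":0,"rz":0,"hand":1},{"x":-77,"y":-150,"z":-70,"rx":0,"ry":0,"rz":0,"hand":1},{"x":-77,"y":-150,"z":-40,"rx":0,"ry":0,"rz":0,"hand":1},{"x":-77,"y":-150,"z":10,"rx":0,"ry":0,"rz":0,"hand":1}]'

```text
clock: 9.95
tcp_pos: [0.5636, 0.2768, 0.1518]
orientation: [0.002, 0.003, 1.0, 0.001]
wrist_force: [1.0, 0.9, 0.2]
finger_gap: 0.0121
```

```bash
python3 -c "
from go import *
from m import *
plan([(.562,.277,.075)],180)
p=shot('top','t3');shot('wrist','w3')
b,t=flask_fit(p,near=(.485,.428)); print(cap(t))
r=[r for r in finder.masks_of(p,'coaster') if r['score']>.3]
for x in r:
  w=mpts(p,x['region']);print(x['at'],len(w),np.median(w,0),cv2.minEnclosingCircle((w[w[:,2]<.008][:,:2]*1000).astype(np.float32)))
"
```

```text
shift [ 1.9  0.  76.8]
rotvec [ 0.1  0.2 -0.4]
yaw now 179.62481662750523 tcp [0.5636 0.2768 0.1518] j [ 0.33  0.44  0.04  1.16 -0.    0.34] F [1.  0.9 0.2] gap 0.012131977598262587 t 9.95Traceback (most recent call last):
  File "<string>", line 6, in <module>
    b,t=flask_fit(p,near=(.485,.428)); print(cap(t))
                                             ~~~^^^
  File "m.py", line 12, in cap
    return np.array(cv2.minEnclosingCircle(h)[0])/1000,cv2.minEnclosingCircle(h)[1],np.median(c,0)
                    ~~~~~~~~~~~~~~~~~~~~~~^^^
cv2.error: OpenCV(4.12.0) /io/opencv/modules/imgproc/src/shapedescr.cpp:201: error: (-215:Assertion failed) count >= 0 && (depth == CV_32F || depth == CV_32S) in function 'minEnclosingCircle'
```

View pics/w3.png

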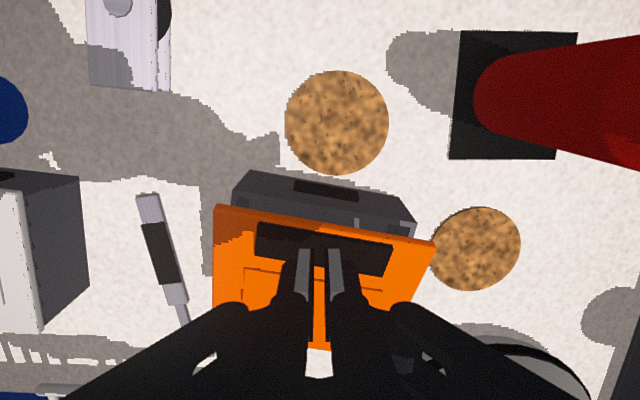

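View pics/t3.png

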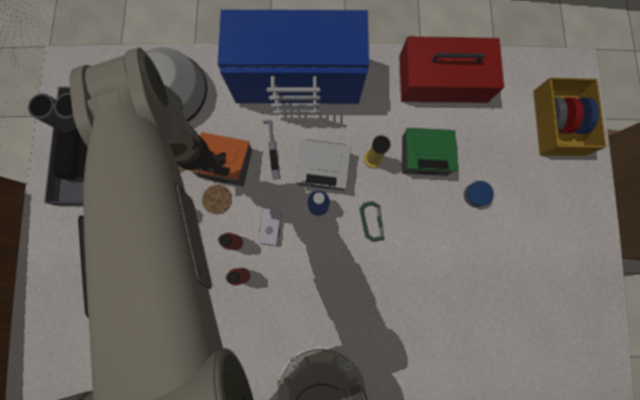

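The wrist view shows the closed fingertips over the orange pad (320,240), the flask standing on the mat (upper right), and the bare target coaster at (337,122). Pressing.

Emit:
arm_command --motion '[{"x":1,"y":0,"z":15,"rx":0,"ry":0,"rz":0,"hand":1},{"x":1,"y":0,"z":30,"rx":0,"ry":0,"rz":0,"hand":1},{"x":1,"y":0,"z":40,"rx":0,"ry":0,"rz":0,"hand":1},{"x":1,"y":0,"z":48,"rx":0,"ry":0,"rz":0,"hand":1},{"x":1,"y":0,"z":56,"rx":0,"ry":0,"rz":0,"hand":1},{"x":1,"y":0,"z":64,"rx":0,"ry":0,"rz":0,"hand":1},{"x":1,"y":0,"z":70,"rx":0,"ry":0,"rz":0,"hand":1},{"x":1,"y":0,"z":74,"rx":0,"ry":0,"rz":0,"hand":1},{"x":1,"y":0,"z":76,"rx":0,"ry":0,"rz":0,"hand":1},{"x":1,"y":0,"z":76,"rx":0,"ry":0,"rz":0,"hand":1}]'

```text
clock: 11.3
tcp_pos: [0.5601, 0.2779, 0.0759]
orientation: [-0.0, 0.002, 1.0, 0.0]
wrist_force: [-1.9, 1.0, 2.9]
finger_gap: 0.0002
```

Emit:
arm_command --motion '[{"x":0,"y":0,"z":1,"rx":0,"ry":0,"rz":0,"hand":1},{"x":0,"y":0,"z":2,"rx":0,"ry":0,"rz":0,"hand":1},{"x":0,"y":0,"z":3,"rx":0,"ry":0,"rz":0,"hand":1},{"x":0,"y":0,"z":3,"rx":0,"ry":0,"rz":0,"hand":1}]'

```text
clock: 11.8
tcp_pos: [0.5602, 0.278, 0.0749]
orientation: [0.0, 0.002, 1.0, 0.001]
wrist_force: [-8.1, 0.3, 17.3]
finger_gap: 0.0002
```

Emit:
arm_command --motion '[{"x":0,"y":0,"z":1,"rx":0,"ry":0,"rz":0,"hand":1},{"x":0,"y":0,"z":2,"rx":0,"ry":0,"rz":0,"hand":1},{"x":0,"y":0,"z":2,"rx":0,"ry":0,"rz":0,"hand":1},{"x":0,"y":0,"z":2,"rx":0,"ry":0,"rz":0,"hand":1}]'

```text
clock: 12.3
tcp_pos: [0.5602, 0.278, 0.0747]
orientation: [0.001, 0.002, 1.0, 0.001]
wrist_force: [-12.2, -1.7, 26.9]
finger_gap: -0.0001
```

Emit:
arm_command --motion '[{"x":0,"y":0,"z":-20,"rx":0,"ry":0,"rz":0,"hand":1},{"x":0,"y":0,"z":-70,"rx":0,"ry":0,"rz":0,"hand":1},{"x":0,"y":0,"z":-130,"rx":0,"ry":0,"rz":0,"hand":1},{"x":0,"y":0,"z":-170,"rx":0,"ry":0,"rz":0,"hand":1},{"x":15,"y":-40,"z":-180,"rx":0,"ry":0,"rz":0,"hand":1},{"x":35,"y":-95,"z":-180,"rx":0,"ry":0,"rz":0,"hand":1},{"x":35,"y":-155,"z":-180,"rx":0,"ry":0,"rz":0,"hand":1},{"x":35,"y":-215,"z":-180,"rx":0,"ry":0,"rz":0,"hand":1},{"x":35,"y":-275,"z":-180,"rx":0,"ry":0,"rz":0,"hand":1},{"x":35,"y":-335,"z":-180,"rx":0,"ry":0,"rz":0,"hand":1}]'

```text
clock: 13.55
tcp_pos: [0.5245, -0.0597, 0.2506]
orientation: [0.001, 0.002, 1.0, -0.0]
wrist_force: [0.7, -0.3, 0.2]
finger_gap: -0.0
```

```bash
python3 -c "
from go import *
plan([(.588,-.290,.25),(.588,-.290,.12)],180)
"
```

```text
shift [ -64.7 -230.     0.9]
shift [ -64.5 -229.9  130.9]
rotvec [-0.1  0.1 -0.3]
yaw now 179.71990501431716 tcp [ 0.5244539  -0.0596786   0.25063456] j [-0.27  0.21 -0.04  1.32 -0.   -0.26] F [ 0.7 -0.3  0.2] gap -1.1064392134540897e-05 t 13.55
```

Emit:
arm_command --motion '[{"x":-15,"y":-55,"z":0,"rx":0,"ry":0,"rz":0,"hand":1},{"x":-30,"y":-110,"z":0,"rx":0,"ry":0,"rz":0,"hand":1},{"x":-45,"y":-165,"z":0,"rx":0,"ry":0,"rz":0,"hand":1},{"x":-60,"y":-215,"z":0,"rx":0,"ry":0,"rz":0,"hand":1},{"x":-64,"y":-230,"z":30,"rx":0,"ry":0,"rz":0,"hand":1},{"x":-64,"y":-230,"z":80,"rx":0,"ry":0,"rz":0,"hand":1},{"x":-64,"y":-230,"z":120,"rx":0,"ry":0,"rz":0,"hand":1},{"x":-64,"y":-230,"z":140,"rx":0,"ry":0,"rz":0,"hand":1},{"x":-64,"y":-230,"z":140,"rx":0,"ry":0,"rz":0,"hand":1}]'

```text
clock: 14.68
tcp_pos: [0.5859, -0.2874, 0.1081]
orientation: [-0.002, 0.003, 1.0, 0.001]
wrist_force: [-0.4, 0.4, -0.1]
finger_gap: -0.0002
```

Run:
```python
from go import *
from m import *
plan([(.587,-.290,.075)],180)
p=shot('top','t4');shot('wrist','w4')
b,t=flask_fit(p,near=(.485,.428)); print('cap',cap(t))
for x in finder.masks_of(p,'coaster'):
  if x['score']<.3: continue
  w=mpts(p,x['region']);print(x['at'],len(w),np.median(w,0),cv2.minEnclosingCircle((w[w[:,2]<.008][:,:2]*1000).astype(np.float32)))
r=finder.masks_of(p,'lid_orange')[0];w=mpts(p,r['region']);q=w[w[:,2]>.06];print('lid',np.percentile(q[:,2],[2,50,98]))
A=np.c_[q[:,:2],np.ones(len(q))]; print(np.linalg.lstsq(A,q[:,2],rcond=None)[0])
```

```text
shift [-1.2 -2.7 33.1]
rotvec [ 0.1 -0.2 -0.3]
yaw now 179.70262208902324 tcp [ 0.5859 -0.2874  0.1081] j [-0.58  0.52  0.06  1.11 -0.   -0.57] F [-0.4  0.4 -0.1] gap -0.000225102029710049 t 14.675
cap (array([0.4841, 0.4282]), 21.088014602661133, array([0.4848, 0.4281, 0.1997]))
[173.9, 158.8] 684 [0.6205 0.4161 0.0026] ((621.1425170898438, 416.5523986816406), 44.56969451904297)
[217.9, 192.7] 700 [0.5071 0.2902 0.0029] ((508.0111083984375, 290.06671142578125), 43.467491149902344)
[181.7, 278.8] 809 [0.2823 0.3748 0.0029] ((282.5724792480469, 375.735595703125), 44.63090133666992)
lid [0.0657 0.0709 0.0767]
[-0.0225  0.0038  0.0837]
```

View pics/w4.png

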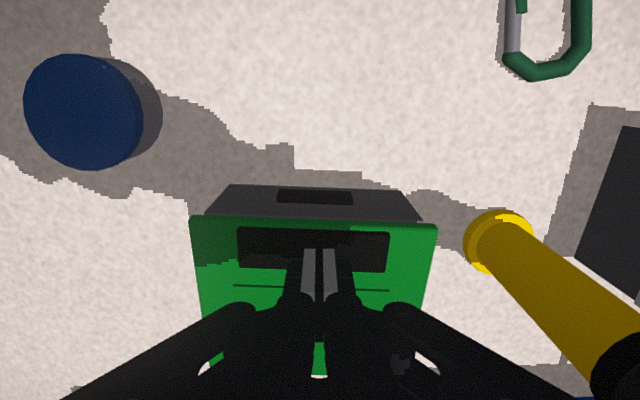

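View pics/t4.png

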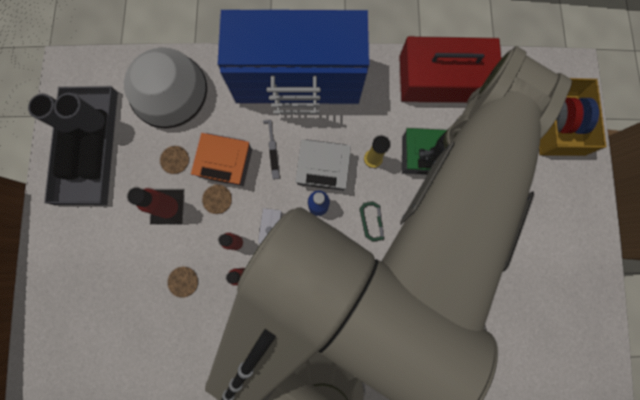

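The top view shows the orange lid flat, the flask upright on the mat (140,195) and the coaster bare (217,198). The fingers are over the green pad (315,250 in the wrist view). Pressing green.

Emit:
arm_command --motion '[{"x":-1,"y":-2,"z":10,"rx":0,"ry":0,"rz":0,"hand":1},{"x":-1,"y":-2,"z":18,"rx":0,"ry":0,"rz":0,"hand":1},{"x":-1,"y":-2,"z":25,"rx":0,"ry":0,"rz":0,"hand":1},{"x":-1,"y":-2,"z":30,"rx":0,"ry":0,"rz":0,"hand":1},{"x":-1,"y":-2,"z":34,"rx":0,"ry":0,"rz":0,"hand":1},{"x":-1,"y":-2,"z":37,"rx":0,"ry":0,"rz":0,"hand":1},{"x":-1,"y":-2,"z":38,"rx":0,"ry":0,"rz":0,"hand":1},{"x":-1,"y":-2,"z":38,"rx":0,"ry":0,"rz":0,"hand":1}]'

```text
clock: 15.88
tcp_pos: [0.5862, -0.2899, 0.0748]
orientation: [-0.001, 0.003, 1.0, -0.001]
wrist_force: [-9.8, 1.7, 18.4]
finger_gap: 0.0001
```

Emit:
arm_command --motion '[{"x":0,"y":0,"z":1,"rx":0,"ry":0,"rz":0,"hand":1},{"x":0,"y":0,"z":2,"rx":0,"ry":0,"rz":0,"hand":1},{"x":0,"y":0,"z":3,"rx":0,"ry":0,"rz":0,"hand":1},{"x":0,"y":0,"z":3,"rx":0,"ry":0,"rz":0,"hand":1}]'

```text
clock: 16.38
tcp_pos: [0.5862, -0.2899, 0.0746]
orientation: [-0.001, 0.003, 1.0, -0.001]
wrist_force: [-14.7, 5.5, 32.7]
finger_gap: 0.0001
```

Hard stop at z 0.0746 with 33 N. Next I lift and go back to the flask.

Emit:
arm_command --motion '[{"x":0,"y":0,"z":-20,"rx":0,"ry":0,"rz":0,"hand":1},{"x":0,"y":0,"z":-70,"rx":0,"ry":0,"rz":0,"hand":1},{"x":0,"y":0,"z":-130,"rx":0,"ry":0,"rz":0,"hand":1},{"x":5,"y":15,"z":-185,"rx":0,"ry":0,"rz":0,"hand":0},{"x":20,"y":65,"z":-200,"rx":0,"ry":0,"rz":0,"hand":-1},{"x":35,"y":120,"z":-215,"rx":0,"ry":0,"rz":0,"hand":-1},{"x":50,"y":175,"z":-225,"rx":0,"ry":0,"rz":0,"hand":-1},{"x":65,"y":230,"z":-225,"rx":0,"ry":0,"rz":0,"hand":-1},{"x":80,"y":285,"z":-225,"rx":0,"ry":0,"rz":0,"hand":-1},{"x":90,"y":340,"z":-225,"rx":0,"ry":0,"rz":0,"hand":-1}]'

```text
clock: 17.62
tcp_pos: [0.4988, 0.0523, 0.2941]
orientation: [0.0, 0.003, 1.0, 0.0]
wrist_force: [0.1, 0.1, 0.2]
finger_gap: 0.0855
```

```bash
python3 -c "
from go import *
plan([(.485,.428,.30)],180)
"
```

```text
shift [ 15.8 375.6  -5.9]
rotvec [ 0.   0.  -0.3]
yaw now 179.70006863600577 tcp [0.49883324 0.05229277 0.2941155 ] j [-0.06  0.16 -0.    1.41  0.   -0.05] F [0.1 0.1 0.2] gap 0.0855258668459456 t 17.625
```

Emit:
arm_command --motion '[{"x":2,"y":55,"z":-6,"rx":0,"ry":0,"rz":0,"hand":-1},{"x":4,"y":110,"z":-6,"rx":0,"ry":0,"rz":0,"hand":-1},{"x":7,"y":165,"z":-6,"rx":0,"ry":0,"rz":0,"hand":-1},{"x":9,"y":220,"z":-6,"rx":0,"ry":0,"rz":0,"hand":-1},{"x":11,"y":275,"z":-6,"rx":0,"ry":0,"rz":0,"hand":-1},{"x":14,"y":330,"z":-6,"rx":0,"ry":0,"rz":0,"hand":-1},{"x":16,"y":365,"z":-6,"rx":0,"ry":0,"rz":0,"hand":-1},{"x":16,"y":376,"z":-6,"rx":0,"ry":0,"rz":0,"hand":-1},{"x":16,"y":376,"z":-6,"rx":0,"ry":0,"rz":0,"hand":-1}]'

```text
clock: 18.75
tcp_pos: [0.4855, 0.4268, 0.2995]
orientation: [-0.0, 0.002, 1.0, -0.001]
wrist_force: [-0.5, 0.1, -0.0]
finger_gap: 0.0853
```

Run:
```python
from go import *
from m import *
p=shot('wrist','w5')
b,t=flask_fit(p,near=(.485,.428)); c=cap(t);print('cap',c)
plan([(*c[0],.161),(.5055,.290,.2)],180)
for x in finder.masks_of(p,'coaster'):
  if x['score']<.3: continue
  w=mpts(p,x['region']);print(x['at'],len(w),np.median(w,0),cv2.minEnclosingCircle((w[w[:,2]<.008][:,:2]*1000).astype(np.float32)))
```

```text
cap (array([0.4849, 0.4301]), 20.838380813598633, array([0.4837, 0.43  , 0.2   ]))
shift [  0.8   4.2 138.9]
shift [ -20.6 -135.8  100. ]
rotvec [-0.1 -0.  -0.3]
yaw now 179.70380925838214 tcp [0.4857 0.426  0.2999] j [ 0.6   0.46  0.43  1.54 -0.    0.6 ] F [0.4 0.6 0.3] gap 0.08511390225240305 t 18.8
[313.4, 246.3] 2473 [0.6205 0.4181 0.0031] ((621.5645751953125, 419.0014343261719), 43.2850341796875)
[271.5, 5.1] 435 [0.3168 0.3758 0.003 ] ((312.97369384765625, 376.41949462890625), 28.02182960510254)
[215.0, 165.1] 3246 [0.5067 0.2918 0.0029] ((508.3760070800781, 290.04205322265625), 43.99724197387695)
```

View pics/w5.png

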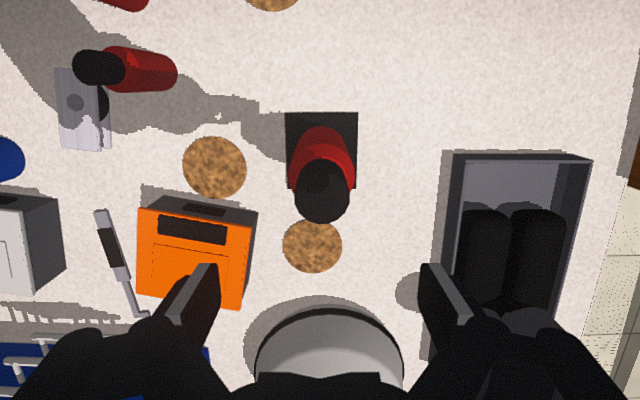

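The flask stands upright on the mat (cap at (322,190)). The orange lid is flat and the coaster is clear at (215,165). Grasping.

Emit:
arm_command --motion '[{"x":1,"y":2,"z":35,"rx":0,"ry":0,"rz":0,"hand":-1},{"x":1,"y":2,"z":75,"rx":0,"ry":0,"rz":0,"hand":-1},{"x":1,"y":2,"z":110,"rx":0,"ry":0,"rz":0,"hand":-1},{"x":1,"y":2,"z":130,"rx":0,"ry":0,"rz":0,"hand":-1},{"x":1,"y":2,"z":139,"rx":0,"ry":0,"rz":0,"hand":-1},{"x":1,"y":2,"z":139,"rx":0,"ry":0,"rz":0,"hand":-1},{"x":1,"y":2,"z":139,"rx":0,"ry":0,"rz":0,"hand":1},{"x":1,"y":2,"z":139,"rx":0,"ry":0,"rz":0,"hand":1},{"x":1,"y":2,"z":139,"rx":0,"ry":0,"rz":0,"hand":1},{"x":1,"y":2,"z":139,"rx":0,"ry":0,"rz":0,"hand":1}]'

```text
clock: 20.1
tcp_pos: [0.4852, 0.429, 0.1624]
orientation: [0.001, 0.002, 1.0, 0.0]
wrist_force: [0.9, -1.9, 5.5]
finger_gap: 0.0411
```

Emit:
arm_command --motion '[{"x":0,"y":0,"z":-10,"rx":0,"ry":0,"rz":0,"hand":1},{"x":0,"y":0,"z":-25,"rx":0,"ry":0,"rz":0,"hand":1},{"x":0,"y":0,"z":-35,"rx":0,"ry":0,"rz":0,"hand":1},{"x":-3,"y":-20,"z":-35,"rx":0,"ry":0,"rz":0,"hand":1},{"x":-8,"y":-55,"z":-35,"rx":0,"ry":0,"rz":0,"hand":1},{"x":-14,"y":-90,"z":-35,"rx":0,"ry":0,"rz":0,"hand":1},{"x":-19,"y":-123,"z":-35,"rx":0,"ry":0,"rz":0,"hand":1},{"x":-21,"y":-138,"z":-35,"rx":0,"ry":0,"rz":0,"hand":1},{"x":-21,"y":-138,"z":-35,"rx":0,"ry":0,"rz":0,"hand":1},{"x":-21,"y":-138,"z":-20,"rx":0,"ry":0,"rz":0,"hand":1}]'

```text
clock: 21.35
tcp_pos: [0.5059, 0.2915, 0.182]
orientation: [0.001, 0.002, 1.0, 0.001]
wrist_force: [0.5, 0.9, -4.8]
finger_gap: 0.0406
```

Run:
```python
from go import *
p=shot('wrist','w6');p2=shot('scene','s6')
plan([(.5055,.290,.1655)],180)
```

```text
shift [-2.1 -0.9 13.3]
rotvec [-0.1 -0.2 -0.2]
yaw now 179.78527432425196 tcp [0.50346903 0.29089386 0.17877461] j [ 0.39  0.35 -0.03  1.19  0.    0.39] F [-0.3 -0.1 -4.2] gap 0.040935398846120984 t 21.45
```

View pics/w6.png

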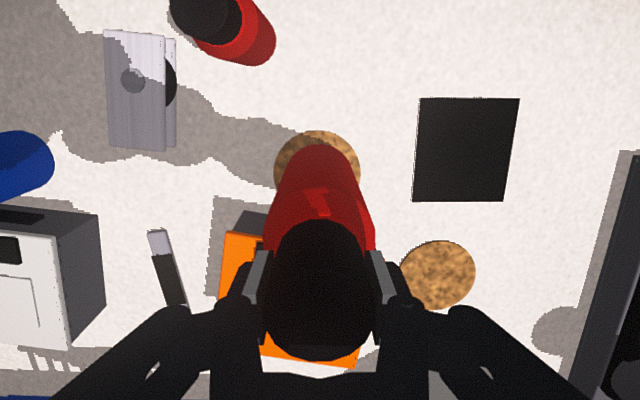

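View pics/s6.png

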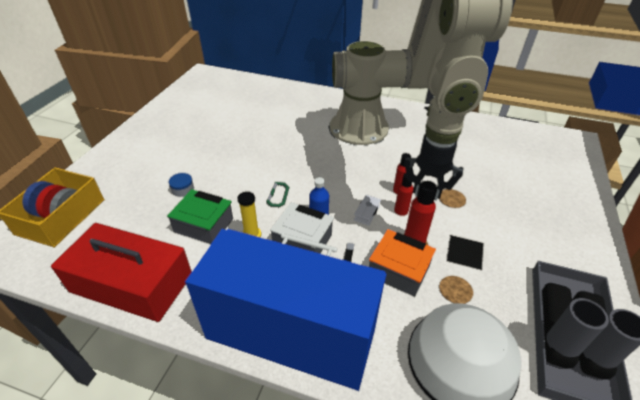

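The flask is held over its coaster (316,160 in the wrist view). Lowering about 13 mm and releasing.

Emit:
arm_command --motion '[{"x":-1,"y":0,"z":6,"rx":0,"ry":0,"rz":0,"hand":1},{"x":-1,"y":0,"z":10,"rx":0,"ry":0,"rz":0,"hand":1},{"x":-1,"y":0,"z":13,"rx":0,"ry":0,"rz":0,"hand":1},{"x":-1,"y":0,"z":13,"rx":0,"ry":0,"rz":0,"hand":1}]'

```text
clock: 21.95
tcp_pos: [0.5058, 0.2906, 0.168]
orientation: [-0.0, 0.002, 1.0, -0.0]
wrist_force: [0.6, 0.7, -5.1]
finger_gap: 0.0408
```

Still carrying the full weight; down further in small steps.

Emit:
arm_command --motion '[{"x":0,"y":0,"z":1,"rx":0,"ry":0,"rz":0,"hand":1},{"x":0,"y":0,"z":2,"rx":0,"ry":0,"rz":0,"hand":1},{"x":0,"y":0,"z":2,"rx":0,"ry":0,"rz":0,"hand":1}]'

```text
clock: 22.32
tcp_pos: [0.5059, 0.2906, 0.1663]
orientation: [0.0, 0.002, 1.0, -0.0]
wrist_force: [0.0, 0.4, -4.9]
finger_gap: 0.041
```

Emit:
arm_command --motion '[{"x":0,"y":0,"z":1,"rx":0,"ry":0,"rz":0,"hand":1},{"x":0,"y":0,"z":1,"rx":0,"ry":0,"rz":0,"hand":1}]'

```text
clock: 22.58
tcp_pos: [0.5061, 0.2906, 0.1655]
orientation: [0.0, 0.002, 1.0, 0.0]
wrist_force: [0.6, 0.5, -3.5]
finger_gap: 0.041
```

Contact begins. One more mm, then release and rise.

Emit:
arm_command --motion '[{"x":0,"y":0,"z":1,"rx":0,"ry":0,"rz":0,"hand":1},{"x":0,"y":0,"z":1,"rx":0,"ry":0,"rz":0,"hand":1},{"x":0,"y":0,"z":1,"rx":0,"ry":0,"rz":0,"hand":-1},{"x":0,"y":0,"z":1,"rx":0,"ry":0,"rz":0,"hand":-1},{"x":0,"y":0,"z":1,"rx":0,"ry":0,"rz":0,"hand":-1},{"x":0,"y":0,"z":1,"rx":0,"ry":0,"rz":0,"hand":-1},{"x":0,"y":0,"z":1,"rx":0,"ry":0,"rz":0,"hand":-1},{"x":0,"y":0,"z":-20,"rx":0,"ry":0,"rz":0,"hand":-1},{"x":0,"y":0,"z":-70,"rx":0,"ry":0,"rz":0,"hand":-1},{"x":0,"y":0,"z":-125,"rx":0,"ry":0,"rz":0,"hand":-1}]'

```text
clock: 23.82
tcp_pos: [0.5054, 0.2904, 0.2909]
orientation: [-0.001, 0.002, 1.0, -0.0]
wrist_force: [0.6, 0.8, 0.9]
finger_gap: 0.0853
```

Emit:
arm_command --motion '[{"x":20,"y":-20,"z":-10,"rx":0,"ry":0,"rz":0,"hand":-1},{"x":50,"y":-60,"z":-10,"rx":0,"ry":0,"rz":0,"hand":-1},{"x":70,"y":-115,"z":-10,"rx":0,"ry":0,"rz":0,"hand":-1},{"x":85,"y":-170,"z":-10,"rx":0,"ry":0,"rz":0,"hand":-1},{"x":95,"y":-230,"z":-10,"rx":0,"ry":0,"rz":0,"hand":-1},{"x":95,"y":-290,"z":-10,"rx":0,"ry":0,"rz":0,"hand":-1},{"x":95,"y":-350,"z":-10,"rx":0,"ry":0,"rz":0,"hand":-1},{"x":95,"y":-400,"z":-10,"rx":0,"ry":0,"rz":0,"hand":-1},{"x":95,"y":-400,"z":-10,"rx":0,"ry":0,"rz":0,"hand":-1}]'

```text
clock: 24.95
tcp_pos: [0.4089, -0.1119, 0.3001]
orientation: [0.0, 0.005, 1.0, -0.0]
wrist_force: [0.7, 0.3, -0.8]
finger_gap: 0.0853
```

Run:
```python
from go import *
from m import *
for cam in ['top','scene']:
    p=shot(cam,cam+'7')
    b,t=flask_fit(p,near=(.505,.29)); print(cam,'cap',cap(t))
    for n in ['lid_orange','lid_green','lid_white']:
        rr=finder.masks_of(p,n)
        if not rr: continue
        v,u=np.nonzero(cv2.erode(rr[0]['region'].astype(np.uint8),np.ones((5,5)))&(p['z_map']>0));w=world(p,u,v);im=p['image'][v,u].max(1)
        q=w[(w[:,2]>.062)&(w[:,2]<.1)&(im>70)];A=np.c_[q[:,:2],np.ones(len(q))]
        print(n,len(q),np.median(w,0),np.linalg.lstsq(A,q[:,2],rcond=None)[0],'pad z',np.median(w[im<45],0) if (im<45).any() else '')
    for n in ['bottle_center','sleeve_center','nut_tool','pulley','carabiner','tin']:
        rr=finder.masks_of(p,n)
        for r in rr[:1]: print(n,round(r['score'],2),np.median(mpts(p,r['region']),0))
print(get_state()['clock'],get_state()['tcp_pos'])
```

```text
top cap (array([0.5067, 0.2892]), 21.295669555664062, array([0.506 , 0.2893, 0.2026]))
lid_orange 1537 [0.6067 0.2678 0.0712] [-0.0059  0.0009  0.0742] pad z [0.5643 0.2769 0.0751]
lid_green 61 [ 0.675  -0.2407  0.0704] [-0.0257  0.0234  0.0933] pad z 
lid_white 1600 [ 0.5935 -0.0046  0.0714] [-0.0045 -0.0003  0.0738] pad z [0.549  0.0006 0.0755]
bottle_center 0.65 [0.4829 0.0084 0.0981]
sleeve_center 0.73 [ 0.6153 -0.141   0.1298]
nut_tool 0.86 [0.6363 0.1373 0.0074]
pulley 0.95 [0.4304 0.1372 0.0283]
tin 0.75 [ 0.6722 -0.2384  0.0698]
scene cap (array([0.5069, 0.2914]), 23.89352035522461, array([0.5115, 0.2904, 0.2034]))
lid_orange 1606 [0.6188 0.2715 0.0701] [-0.0117  0.0019  0.0767] pad z [0.5676 0.2815 0.0739]
lid_green 1077 [ 0.6396 -0.2883  0.0708] [-0.0068 -0.0024  0.0743] pad z [ 0.5911 -0.2918  0.0746]
lid_white 1055 [ 0.5949 -0.004   0.0706] [-0.     -0.0006  0.0705] pad z [ 0.5527 -0.0008  0.0742]
bottle_center 0.83 [0.5059 0.0129 0.0926]
sleeve_center 0.58 [ 0.637  -0.1375  0.1034]
nut_tool 0.64 [0.6017 0.1308 0.0082]
pulley 0.93 [0.4429 0.1406 0.0266]
carabiner 0.55 [ 0.4558 -0.132   0.01  ]
tin 0.67 [ 0.5313 -0.4241  0.0421]
25.95 [ 0.409  -0.109   0.3003]
```

View pics/scene7.png

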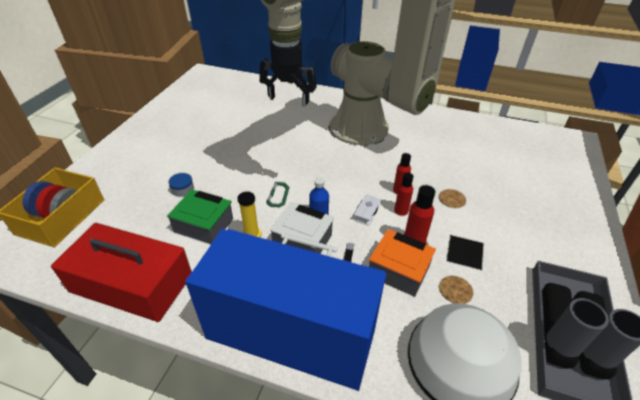

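View pics/top7.png

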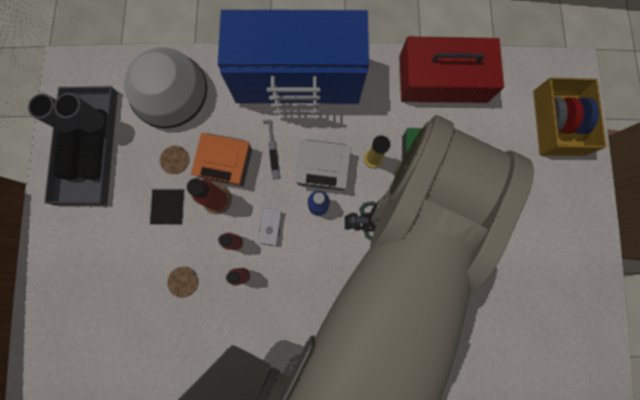

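Both views show the flask upright on its coaster (210,195 in top) and all three lids flat, with slopes matching the white reference. The bystanders haven't moved. Handing in.

```bash
python3 -c "
from h import *
print(hand_in())"
```

```text
the job is handed in; nothing more can be done
None
```

I moved the flask to the mat, pressed the orange and green lids shut, stood the flask back on its coaster, and handed in at about 26 s. `hand_in()` reports no verdict, so what follows rests on my own last checks.

- **Lids:** both presses ended at a hard stop with the fingertips at z about 0.075 m, at 27 N for orange and 33 N for green. The remaining slopes were 0.006–0.012 rad for orange and about 0.007 for green. The untouched white lid read 0–0.005, so these are within measurement noise.
- **Flask:** it stands upright on its coaster. The cap centre was at about (0.507, 0.290) and the coaster's middle at about (0.506, 0.290), with the flask top at z 0.203 m.
- **Other gear:** every bystander I could measure was within a few millimetres of its starting reading. The gripper was open, well above everything and touching nothing.
- **Checks that disagreed:** in the last top view the arm hid the green case, carabiner and tin. The network's green-lid and tin readings there were false and it found no carabiner, so I used the scene camera for those three. The nut tool reads about 35 mm apart between the top and scene cameras because the white case partly hides it in the scene view. The top camera shows it moved about 2 mm from its start.

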